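Put two vial carriers away on a crowded sloping stand

ROBOT

A 7-joint arm with a two-finger parallel gripper is mounted at the origin on a cart in front of the work surface, level with it; the furniture and walls round the work are solid. World frame = base frame: x ahead of the robot, y to its left, z up, the work surface at z = 0. Lengths are in m, angles in rad, forces in N, time in s.
With the tool pointing down it reaches from about 0.4 to 0.875 m from the base axis. Payload 6.5 kg.
Tool frame: the origin (TCP) lies at the very end of the fingers, on their centre line; the grasp point (between the pads) lies 19 mm behind it; y points along the fingers, x is the direction in which the jaws open and shut, and the axes are right-handed (so a half turn about y gives the same grasp; the last joint's range is limited). The gripper opens to 85 mm and grips with 20 to 120 N. Pads are 22 mm wide; open, the fingers measure 114 mm over their backs; the gripper's body (76 mm by 85 mm) begins 54 mm behind the grasp point. The pads swing forward as they close: fully open they stand 13 mm farther back than shut.
Start: joints at [-1.315, 0.536, -0.004, 1.538, 0.003, 1.067, -0.071], TCP at [0.206, 0.617, 0.21] pointing down, gripper open.
Joint ranges: [-2.7, 2.7], [-0.37, 2.16], [-1.27, 1.26], [0.24, 2.4], [-1.31, 4.45], [0.19, 1.91], [-2.76, 2.76]. Speed limits (rad/s): [2.39, 2.39, 3.14, 3.14, 3.14, 3.14, 3.14].

INTERFACE

Orientations are given as [roll, pitch, yaw] about the fixed x, y, z axes, in that order (R = Rz(yaw) Ry(pitch) Rx(roll)).
In Python, from station import * gives the robot as it stands. Calls block until the motion is done:
- move_to(position, orientation): joint-space move of the TCP to a pose.
- move_l(position, frame=None, rate=0.15): straight line of the TCP; frame=None keeps the orientation; rate is the mean speed in m/s.
- set_joints(angles): joint-space move.
- move_gripper(opening, grip_force=None): finger opening in m; grip_force is the grip in N (None keeps the last); returns when the fingers have stopped.
- sleep(seconds).
- inverse_kinematics(position, orientation): joint angles nearest the present ones, or None.
- read_camera(name): name is "scene" or "side" or "wrist"; returns a dict with "frame" (480x640x3 uint8, blue, green, red), "camera_matrix" (3x3 intrinsics, pixels), "cam_to_world" (4x4, takes a point from camera to world coordinates); the wrist camera has in their place "T_tool_cam" (4x4, takes a point from camera to tool coordinates, whose origin is the TCP and whose axes are the tool frame's). Camera axes: x right, y down, z forward; pixel columns grow to the right and rows downward; lengths in m; the calibration is good to about 2 mm. A picture is of the moment at which its call begins: read the wrist's pose just before it. There is no depth.
A pose or a line that the arm cannot do raises Unreachable and nothing moves.
- finish_job(): hands the job in, once; it reports no verdict.
Readings, each from a call of its own:
- current_t(): time.
- current_joint_pos(): joint angles.
- current_joint_vel(): joint speeds.
- current_tau(): joint torques, N m.
- current_ee_pos(): TCP position.
- current_ee_rot(): TCP orientation.
- current_contact_force(): force on the tool from outside, world axes, zero at the start.
- current_wrist_torque(): the same for the moment, N m.
- current_grip_width(): finger opening in m.
Only numpy, scipy, OpenCV 4.12 (cv2) and the standard library are available. Lean on these libraries where they do the work, as an engineer would, in place of code of your own. Each camera call takes 0.05 s, during which the arm holds its last target. There are 200 camera calls.

TASK

Put the two vial carriers that stand on the table, the wide blue one and the narrow green one, away on the sloping white stand, each in a free space along its steel rod. They must be fully home: flat on the deck, groove over the rod, label to the front. Keep the vials upright, set the carriers down gently, and do not touch or shift the carriers already on the stand or disturb anything else on the table.

Things in the scene. Friction and masses are not known exactly. Their poses are not given: they have to be found in the camera images.
- bench_wide_mid (a point): WIDE blue vial carrier on the table, to put away: 130 mm long (x), 70 wide (y), 108 high; 8 vials fixed in it, tops 74 mm up. Black grip in the middle, 26 mm along x, 14 thick along y, from 41 to 108 mm up. Groove along y in the underside, 13 wide, 10 deep, centred at x = +32 mm. White label on the front end (-x). 0.4-0.7 kg. This point: middle, 54 mm above the underside; z up
- bench_narrow_mid (a point): NARROW green vial carrier on the table, to put away: 130 mm long (x), 46 wide (y), 108 high; 4 vials fixed in it, tops 74 mm up. Black grip in the middle, 26 mm along x, 14 thick along y, from 41 to 108 mm up. Groove along y in the underside, 13 wide, 10 deep, centred at x = +32 mm. White label on the front end (-x). 0.25-0.4 kg. This point: middle, 54 mm above the underside; z up
- stored_wide_mid (a point): wide blue carrier already on the stand, home on the rod somewhere along it: same make as the wide one on the table (130 x 70 x 108 mm), same point and axes; not to be touched or shifted
- stored_narrow_mid (a point): narrow green carrier already on the stand, home on the rod somewhere along it: same make as the narrow one on the table (130 x 46 x 108 mm), same point and axes; not to be touched or shifted
- deck: sloping top of the fixed white steel stand, rising 28 degrees to its rear. Origin: middle of the top face, 62 mm above the table; x up the slope, y along the stand, z square off the deck. 150 mm deep (x). End stops 14 mm high with inner faces at y = -180 and +180 mm; rear edge 20 mm high at x = +72 mm. Carriers home on it: label to the front, own axes along the deck's, middle at x = 0 +- 1.5 mm, any free y
- rod_mid (a point): middle of the steel rod that lies along y on the deck, at deck x = +32 mm: 10 mm diameter, 360 mm long, axis 3 mm and top 8 mm above the deck; axes as the deck's. The carriers' grooves straddle it, which keeps them from sliding down the slope
- glue_stick: bystander: upright yellow glue stick with a green cap, 26 mm across, 84 mm high, loose; origin at its foot
- slide_box: bystander: blue slide box, 68 x 90 x 36 mm, loose; origin under its middle
- pin_tin: bystander: round green and white tin, 67 mm across, 25 mm high, loose; origin under its middle
- white_jar: bystander: white jar with a lid, 68 mm across, 66 mm high, loose, behind the stand; origin under its middle
- gooseneck_lamp: obstacle, fixed: black lamp whose thin neck arches over the table between carriers and stand; world: foot (0.90, 0.13), neck by (0.70, 0.07, 0.15), (0.63, 0.04, 0.18) to its top (0.54, -0.02, 0.20), down to the head (0.48, 0.06, 0.06); all below 0.205 m. The other fixed obstacle is the glass balance at the right: x 0.37 to 0.74, y -0.74 to -0.53, 0.344 m high

How it is judged:
At the end, for the whole second after the job is handed in: Both table carriers are home on the stand, released, at rest: flat on the deck (centre point 51.5-56 mm off it, under 2 deg askew), groove over rod (within 6 mm of the deck's middle line, turned under 3.4 deg), between the end stops; the two stored carriers within 3 mm of their places (z of bench_wide_mid in the frame of deck between 0.0515 and 0.056 m and x of bench_wide_mid in the frame of deck between -0.006 and 0.006 m and y of bench_wide_mid in the frame of deck between -0.1465 and 0.1465 m and angle between the z axis of each of bench_wide_mid, bench_narrow_mid and the z axis of deck, either way round below 0.035 rad and angle between the x axis of each of bench_wide_mid, bench_narrow_mid and the x axis of deck, either way round below 0.06 rad and linear speed of each of bench_wide, bench_narrow below 0.01 m/s and contact force between each of bench_wide, bench_narrow and the fingers below 0.05 N and z of bench_narrow_mid in the frame of deck between 0.0515 and 0.056 m and x of bench_narrow_mid in the frame of deck between -0.006 and 0.006 m and y of bench_narrow_mid in the frame of deck between -0.1585 and 0.1585 m and distance of each of stored_wide_mid, stored_narrow_mid from where it was at the start of the episode below 0.003 m); the robot touches nothing.
It fails at once if a carrier from the table is tipped more than about 50 degrees from upright (angle between any of bench_wide_mid, bench_narrow_mid's own z axis and vertical above 0.9 rad).
It fails at once if a carrier from the table is dropped or slammed on the stand (over 60 N) (contact force between any of bench_wide, bench_narrow and stand above 60 N).
It fails at once if a carrier that was on the stand is shifted by more than 3 mm (distance of any of stored_wide_mid, stored_narrow_mid from where it was at the start of the episode above 0.003 m).
It fails at once if the robot, or a carrier being put away, touches a carrier that was on the stand (over 0.5 N) (contact force between any of stored_wide, stored_narrow and bench_wide above 0.5 N or contact force between any of stored_wide, stored_narrow and bench_narrow above 0.5 N or contact force between any of stored_wide, stored_narrow and the fingers above 0.5 N or contact force between any of stored_wide, stored_narrow and the arm above 0.5 N).
It fails at once if a bystander (glue stick, slide box, tin, jar) is shifted by more than 10 mm (distance of any of glue_stick, slide_box, pin_tin, white_jar from where it was at the start of the episode above 0.01 m).
It also fails if it takes over 67 s, if anything falls off the work surface, if the arm or the gripper's body presses on something with over 40 N, if the wrist force passes 120 N, or if a joint passes its speed limit or range.

## Working session

There is one attempt and no reset: what is moved stays moved. The work goes in short steps, each a Python script; the robot and the scene stay as the last script left them, time stands still between calls to the robot, and variables do not carry over. Pictures are saved under pics/ and viewed, about 8 in all and at most 12, crops included, and the job is handed in when it is done.

```bash
mkdir -p pics; ls
python3 - <<'E'
from station import *
import cv2, numpy as np
np.set_printoptions(precision=4,suppress=True)
for n in ["scene","side"]:
    c=read_camera(n); cv2.imwrite(f"pics/{n}0.png",c["frame"]); np.savez(f"{n}.npz",K=c["camera_matrix"],T=c["cam_to_world"]); print(c["camera_matrix"],c["cam_to_world"])
c=read_camera("wrist"); print(c["camera_matrix"],c["T_tool_cam"]); print(current_ee_pos(),current_ee_rot(),current_t())
E
```

```text
pics
[[566.5637   0.     317.545 ]
 [  0.     566.5637 238.8782]
 [  0.       0.       1.    ]] [[ 0.5001 -0.5766  0.6461 -0.3143]
 [-0.8657 -0.3142  0.3896 -0.5845]
 [-0.0217 -0.7542 -0.6563  0.9856]
 [ 0.      0.      0.      1.    ]]
[[455.1948   0.     325.2969]
 [  0.     455.1948 236.9095]
 [  0.       0.       1.    ]] [[ 0.8285 -0.1767  0.5314 -0.0225]
 [-0.5598 -0.2888  0.7767 -0.9241]
 [ 0.0162 -0.9409 -0.3382  0.4794]
 [ 0.      0.      0.      1.    ]]
[[332.1738   0.     320.1964]
 [  0.     332.1738 234.8678]
 [  0.       0.       1.    ]] [[ 1.      0.     -0.0003 -0.0007]
 [ 0.0003 -0.2818  0.9595 -0.1642]
 [-0.0001 -0.9595 -0.2818  0.0718]
 [ 0.      0.      0.      1.    ]]
[0.2055 0.6162 0.2091] [-1.5709  0.0013  1.249 ] 0.15
```

View pics/scene0.png

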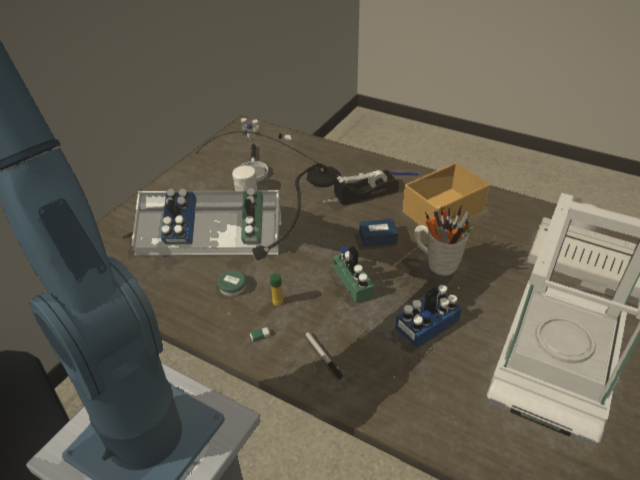

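View pics/side0.png

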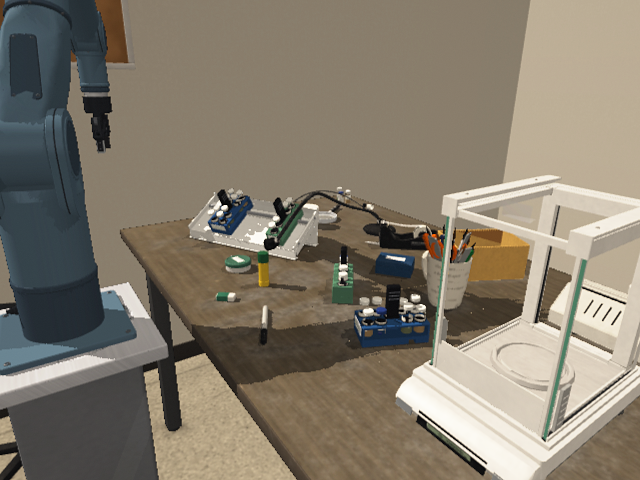

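Scene picture: stand at left (front corners ≈(135,254),(280,254)) holds blue (~180,217) and green (~252,217). The free gap is between them. Table carriers: green ≈(352,275), blue ≈(428,315). Next, enlarged crops.

Run:
```python
import cv2, numpy as np
s=cv2.imread("pics/scene0.png")
def crop(x,y,w,h,k): return cv2.resize(s[y:y+h,x:x+w],None,fx=k,fy=k,interpolation=cv2.INTER_CUBIC)
cv2.imwrite("pics/c1.png",crop(125,180,160,80,5))
cv2.imwrite("pics/c2.png",crop(320,240,150,110,5))
```

```text
(no output)
```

View pics/c1.png

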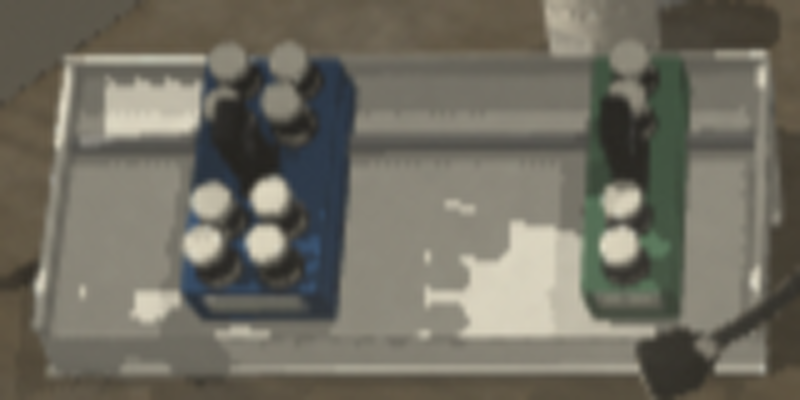

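View pics/c2.png

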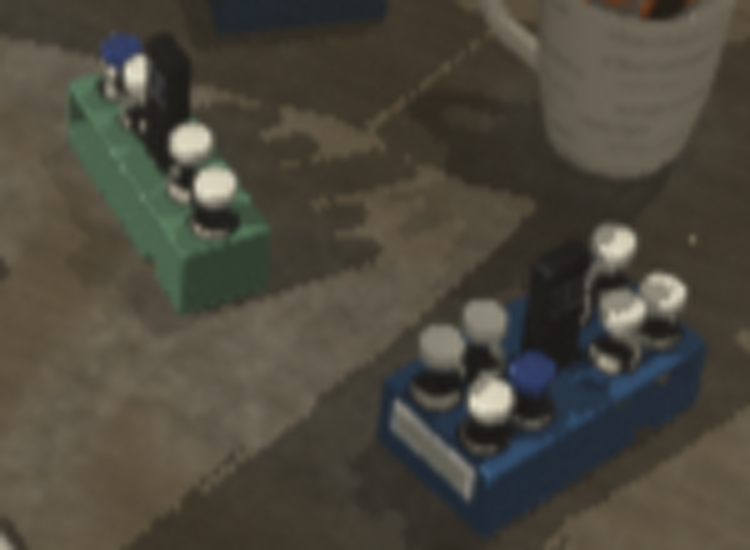

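```bash
cat > h.py <<'E'
import numpy as np, cv2
from scipy.optimize import least_squares
from scipy.spatial.transform import Rotation as R
np.set_printoptions(precision=4,suppress=True)
def cam(n): d=np.load(f"{n}.npz"); return d["K"],d["T"]
def proj(P,K,T):
    P=np.atleast_2d(P); q=(P-T[:3,3])@T[:3,:3]; q=q@K.T; return q[:,:2]/q[:,2:]
def ray(uv,K,T,z=0):
    d=T[:3,:3]@np.linalg.solve(K,[*uv,1]); o=T[:3,3]; return o+d*(z-o[2])/d[2]
def pose2(P,x,y,th,z=0): c,s=np.cos(th),np.sin(th); return np.array(P)@np.array([[c,s,0],[-s,c,0],[0,0,1]])+[x,y,z]
S28=R.from_euler('y',-28,degrees=True).as_matrix()
def deckT(x,y,th,z=.062):  # deck frame -> R,t
    return R.from_euler('z',th).as_matrix()@S28, np.array([x,y,z])
def fit2(P,uv,K,T,x0,f):
    r=least_squares(lambda p:(proj(f(P,p),K,T)-uv).ravel(),x0); return r.x,r.fun.reshape(-1,2)
E
python3 - <<'E'
from h import *
K,T=cam("scene")
c2=lambda u,v:np.array([320+u/5,240+v/5]); c1=lambda u,v:np.array([125+u/5,180+v/5])
for p in [(485,533),(380,440),(700,390)]: print("wide",ray(c2(*p),K,T))
for p in [(180,310),(268,285)]: print("nar",ray(c2(*p),K,T))
print("nargrip top",ray(c2(165,42),K,T,.108),"widegrip",ray(c2(560,250),K,T,.108), "far top corner z.041?",ray(c2(70,95),K,T,.041))
for p in [(50,372),(768,372)]: print("stand base",ray(c1(*p),K,T))
P=np.array([[-.065,-.035,0],[-.065,.035,0],[.065,-.035,0]])
for th in (0,.5): print(fit2(P,np.array([c2(485,533),c2(380,440),c2(700,390)]),K,T,[.6,-.3,th],lambda P,p:pose2(P,*p)))
# stand: front deck edge line corners at inner stops approx; base corners; rear edge tops
dP=np.array([[-.075,-.18,0],[-.075,.18,0],[.072,-.18,.02],[.072,.18,.02]])
uv=np.array([c1(765,338),c1(48,338),c1(762,55),c1(70,58)])
f=lambda P,p:P@deckT(*p[:3])[0].T+deckT(*p[:3])[1]
p,r=fit2(dP,uv,K,T,[.6,.3,.3],f);print(p,r)
np.save("deck0.npy",p)
# stored: intersect pixels with deck-plane
Rm,t=deckT(*p)
def deckpt(uv,z=0):
    d=Rm.T@(T[:3,:3]@np.linalg.solve(K,[*uv,1])); o=Rm.T@(T[:3,3]-t); return o+d*(z-o[2])/d[2]
for q in [(205,315),(335,318),(595,315),(678,317)]: print("stored front",deckpt(c1(*q)))
for q in [(225,100),(612,100)]: print("grip top", deckpt(c1(*q),.108))
E
```

```text
wide [ 0.4514 -0.3663  0.    ]
wide [ 0.4771 -0.3054  0.    ]
wide [ 0.574 -0.42   0.   ]
nar [ 0.5039 -0.1914  0.    ]
nar [ 0.5382 -0.2205  0.    ]
nargrip top [ 0.5599 -0.1523  0.108 ] widegrip [ 0.5228 -0.3601  0.108 ] far top corner z.041? [ 0.5701 -0.0964  0.041 ]
stand base [0.3759 0.3863 0.    ]
stand base [0.5552 0.0582 0.    ]
(array([ 0.5252, -0.3616, -0.4029]), array([[ 0.907 ,  0.2617],
       [-0.2437, -0.8842],
       [-0.7018,  0.6611]]))
(array([ 0.5252, -0.3616, -0.4029]), array([[ 0.907 ,  0.2617],
       [-0.2437, -0.8842],
       [-0.7018,  0.6611]]))
[0.5223 0.2509 0.5101] [[-1.7781 -0.6971]
 [ 1.2334  0.2796]
 [-0.3119  0.2355]
 [ 0.9032  0.9223]]
stored front [-0.0622  0.1035  0.    ]
stored front [-0.0644  0.0363  0.    ]
stored front [-0.0638 -0.0972  0.    ]
stored front [-0.0652 -0.1398  0.    ]
grip top [0.0086 0.0708 0.108 ]
grip top [ 0.0067 -0.118   0.108 ]
```

```bash
cat >> h.py <<'E'
def toolR(C,s=1): # C carrier rotation
    return np.column_stack([s*C[:,1],-C[:,2],-s*C[:,0]])
def rpy(M): return R.from_matrix(M).as_euler('xyz')
Rz=lambda a:R.from_euler('z',a).as_matrix()
def wcam(c,p,o):
    W=np.eye(4); W[:3,:3]=R.from_euler('xyz',o).as_matrix(); W[:3,3]=p; return c["camera_matrix"],W@c["T_tool_cam"]
E
python3 - <<'E'
from station import *
from h import *
d=np.load("deck0.npy"); Rd,t=deckT(*d)
for nm,(x,y,th),yd in [("wide",(.524,-.361,-.403),-.03),("nar",(.56,-.153,-2.19),.1425)]:
  for s in (1,-1):
    print(nm,s)
    for lab,pos,M in [("view",[x,y,.25],Rz(th)),("grasp",[x,y,.076],Rz(th)),("lift",[x,y,.33],Rz(th)),("above",t+Rd@[0,yd,.25],Rd),("place",t+Rd@[0,yd,.076],Rd)]:
      q=inverse_kinematics(list(pos),list(rpy(toolR(M,s)))); print(lab,None if q is None else np.array(q))
o=rpy(toolR(Rz(-.403),1))
E
```

```text
wide 1
view [-0.1392  0.7114  1.0944  1.5759 -0.6546  1.2627  2.23  ]
grasp [ 0.1283  0.7555  0.5992  1.6938 -0.5347  0.8616  2.1255]
lift [-0.164   0.6631  1.1741  1.4709 -0.6126  1.4121  2.1966]
above [-1.0291 -0.2141  0.5207  2.3325  0.1994  0.5129  1.4391]
place [ 0.1821  0.3999 -0.7317  2.2714  1.3129  0.2393  0.3919]
wide -1
view [-0.1384  0.7103  1.0924  1.5759 -0.6531  1.2619 -0.9127]
grasp [-0.1269  0.9917  1.0838  1.7081 -0.9871  1.0895 -0.6875]
lift [-0.1348  0.6218  1.0941  1.4694 -0.5545  1.386  -0.9905]
above [-0.8416 -0.1828  0.3594  2.3257  0.096   0.5001 -1.6053]
place None
nar 1
view [-0.4943  0.5322  0.9731  1.7242 -0.4789  1.1441  0.0004]
grasp [-0.3129  0.7106  0.7055  1.8509 -0.6211  0.8137  0.0979]
lift [-0.4935  0.4315  0.9552  1.6176 -0.3641  1.2831 -0.0959]
above [-1.1504 -0.1289  0.1355  2.295   0.4549  0.5855  0.7363]
place [-0.9023  0.3198  0.0007  2.2843  1.1536  0.197   0.0748]
nar -1
view [ 0.928   0.6028 -1.072   1.6424  0.5554  1.2351  2.2622]
grasp [ 0.82    0.7925 -0.9017  1.7822  0.7548  0.9531  2.1175]
lift [ 0.9293  0.5151 -1.0713  1.5361  0.4577  1.3637  2.34  ]
above [-1.1351 -0.1277  0.1215  2.2943  0.4512  0.5843 -2.4018]
place None
```

```bash
cat >> h.py <<'E'
def toolRa(C,s,a): return toolR(C@R.from_euler('y',a).as_matrix(),s)
E
python3 - <<'E'
from station import *
from h import *
d=np.load("deck0.npy"); Rd,t=deckT(*d)
lo=np.array([-2.7,-.37,-1.27,.24,-1.31,.19,-2.76]);hi=np.array([2.7,2.16,1.26,2.4,4.45,1.91,2.76])
for nm,(x,y,th),yd in [("wide",(.524,-.361,-.403),-.03),("nar",(.56,-.153,-2.19),.1425)]:
  for s in (1,-1):
   for a in (.2,.35):
    print(nm,s,a)
    for lab,pos,M in [("view",[x,y,.25],Rz(th)),("grasp",[x,y,.08],Rz(th)),("above",t+Rd@[0,yd,.25],Rd),("place",t+Rd@[0,yd,.08],Rd)]:
      q=inverse_kinematics(list(pos),list(rpy(toolRa(M,s,a)))); print(lab,None if q is None else (np.array(q),round(min((q-lo).min(),(hi-q).min()),2)))
E
```

```text
wide 1 0.2
view (array([-0.0413,  0.8279,  1.044 ,  1.3731, -0.5984,  1.5032,  2.1664]), np.float64(0.22))
grasp (array([ 0.1197,  0.8857,  0.6674,  1.4895, -0.4998,  1.156 ,  2.0676]), np.float64(0.59))
above (array([-0.8025, -0.0641,  0.3391,  2.1639,  0.0107,  0.7498,  1.6131]), np.float64(0.24))
place (array([-0.422 ,  0.3351, -0.0472,  2.1371,  0.0067,  0.3814,  1.6107]), np.float64(0.19))
wide 1 0.35
view (array([ 0.0561,  0.8876,  0.934 ,  1.2135, -0.516 ,  1.6612,  2.0928]), np.float64(0.25))
grasp (array([ 0.1771,  0.9668,  0.6141,  1.3244, -0.4215,  1.3466,  1.9922]), np.float64(0.56))
above (array([-0.6586,  0.0397,  0.2066,  2.0383, -0.0201,  0.926 ,  1.6392]), np.float64(0.36))
place (array([-0.4488,  0.3912, -0.0226,  2.0072,  0.0052,  0.6047,  1.6078]), np.float64(0.39))
wide -1 0.2
view (array([-0.0566,  0.8503,  1.0887,  1.374 , -0.6313,  1.5184, -0.9505]), np.float64(0.17))
grasp (array([-0.0667,  1.0853,  1.0835,  1.5014, -0.8602,  1.3239, -0.8226]), np.float64(0.18))
above (array([-1.0109, -0.083 ,  0.5378,  2.1722,  0.0448,  0.7525, -1.5575]), np.float64(0.23))
p
[... 1385 characters left out ...]
at64(0.2))
grasp (array([ 1.0524,  0.8719, -1.0808,  1.8323,  0.7714,  0.8633,  2.1941]), np.float64(0.19))
above (array([-1.3417, -0.0482,  0.4149,  2.1489,  0.1916,  0.7802, -2.1044]), np.float64(0.25))
place (array([-1.2934,  0.3843,  0.5397,  2.1452, -0.2838,  0.3977, -1.627 ]), np.float64(0.21))
nar -1 0.35
view (array([-0.3844,  0.5583,  1.0971,  1.8276, -0.9111,  1.2316, -2.7052]), np.float64(0.05))
grasp (array([-0.2436,  0.7959,  0.9024,  1.942 , -1.2038,  1.0464, -2.4198]), np.float64(0.11))
above (array([-1.3553,  0.0494,  0.5105,  2.0345,  0.0268,  0.9331, -1.9222]), np.float64(0.37))
place (array([-1.2316,  0.4429,  0.5268,  2.0149, -0.3159,  0.6244, -1.5765]), np.float64(0.39))
```

```bash
python3 - <<'E'
from station import *
from h import *
d=np.load("deck0.npy"); Rd,t=deckT(*d)
def look(n):
    p,o=current_ee_pos(),current_ee_rot(); c=read_camera("wrist"); K,T=wcam(c,p,o); np.savez(n+".npz",K=K,T=T); cv2.imwrite(f"pics/{n}.png",c["frame"]); print(n,np.array(p),current_t())
move_to(list(t+Rd@[0,.02,.27]),list(rpy(toolRa(Rd,1,.25)))); sleep(.2); look("wstand")
x,y,th=.524,-.361,-.403
move_to([x,y,.30],list(rpy(toolRa(Rz(th),1,.25)))); sleep(.2); look("wwide")
E
python3 - <<'E'
import cv2
a=cv2.imread("pics/wstand.png");cv2.imwrite("pics/wstand_b.png",cv2.resize(a,(800,600),interpolation=cv2.INTER_CUBIC))
a=cv2.imread("pics/wwide.png");cv2.imwrite("pics/wwide_b.png",cv2.resize(a,(800,600),interpolation=cv2.INTER_CUBIC))
E
```

```text
wstand [0.4019 0.207  0.3003] 2.1
wwide [ 0.5244 -0.3603  0.3002] 4.4417
```

View pics/wstand_b.png

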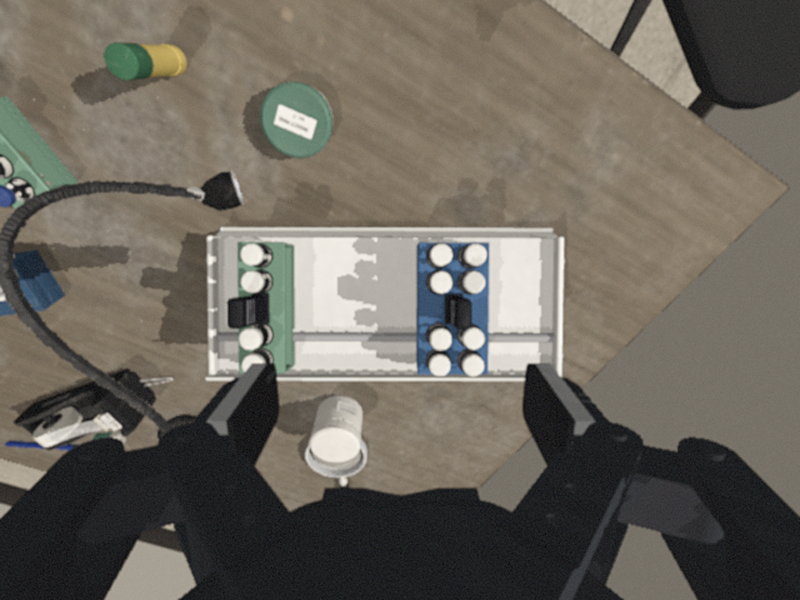

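View pics/wwide_b.png

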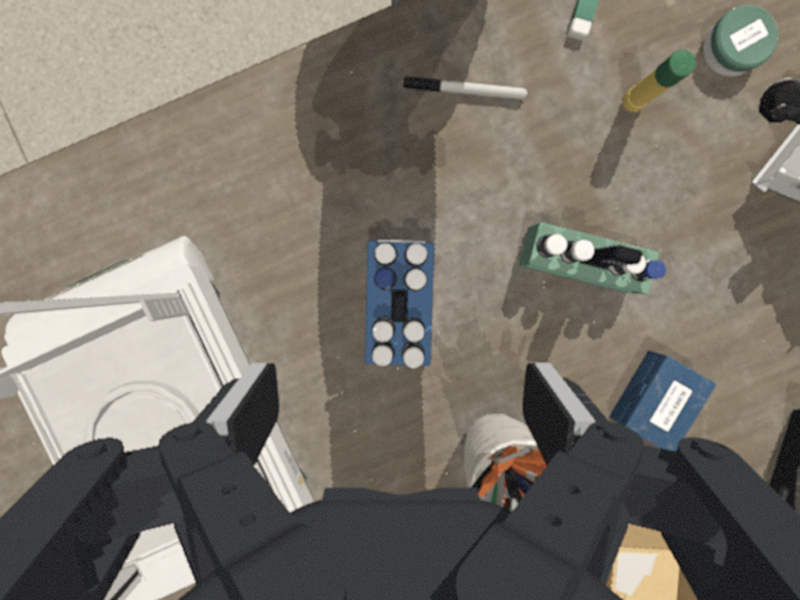

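Run:
```python
import cv2
a=cv2.imread("pics/wstand.png")[174:314,160:460];cv2.imwrite("pics/ws.png",cv2.resize(a,None,fx=8/3,fy=8/3,interpolation=cv2.INTER_CUBIC))
a=cv2.imread("pics/wwide.png")[170:310,280:540];cv2.imwrite("pics/ww.png",cv2.resize(a,None,fx=3,fy=3,interpolation=cv2.INTER_CUBIC))
```

```text
(no output)
```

View pics/ws.png

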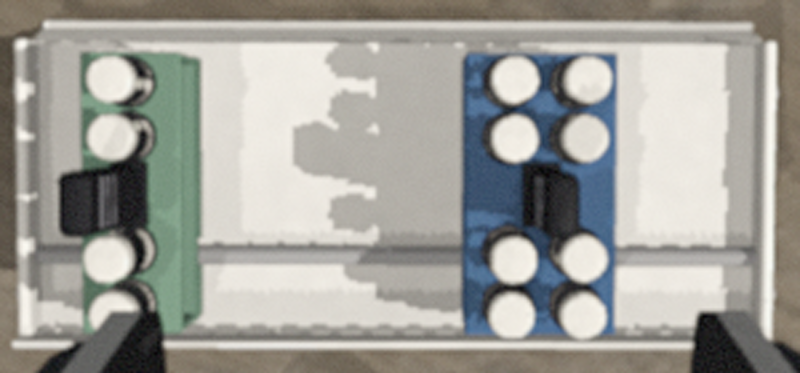

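View pics/ww.png

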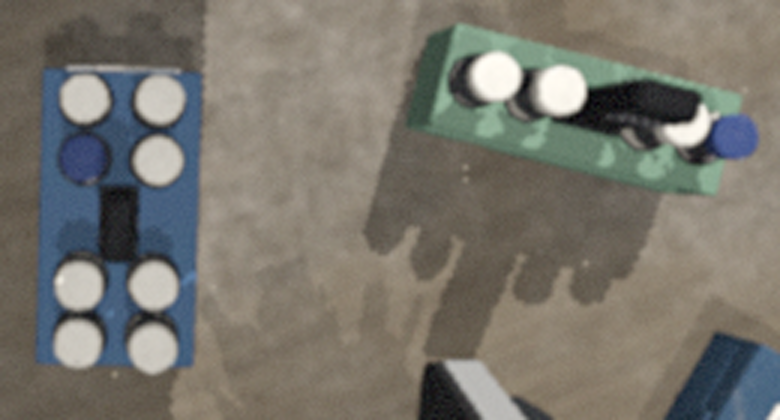

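```bash
cat > fit.py <<'E'
from h import *
def box(L,W,z): return np.array([[-L,-W,z],[-L,W,z],[L,W,z],[L,-W,z]])/1
K,T=cam("wwide")
q=lambda l:np.array(l,float)/3+[280,170]
# wide
uw=q([(44,70),(200,72),(193,367),(37,364)]); ug=q([(119,224)])
def fw(p):
    P=pose2(np.vstack([box(.065,.035,p[3]),[[0,0,.108]]]),*p[:3]); return (proj(P,K,T)-np.vstack([uw,ug])).ravel()
r=least_squares(fw,[.524,-.361,-.403,.041]);print("wide",r.x,"\n",r.fun.reshape(-1,2))
h=r.x[3]
# narrow: top corners: +x end is left in picture
un=q([(458,24),(432,132),(716,193),(742,94),(408,130)]) 
def fn(p):
    P=pose2(np.array([[.065,.023,h],[.065,-.023,h],[-.065,-.023,h],[-.065,.023,h],[.065,-.023,0]]),*p[:3])
    return (proj(P,K,T)-un).ravel()
best=min((least_squares(fn,[.56,-.153,th]) for th in (-2.19,)),key=lambda r:r.cost);print("nar",best.x,"\n",best.fun.reshape(-1,2), proj(pose2([[0,0,.108]],*best.x[:3]),K,T)*3-np.array([840,510]))
Ks,Ts=cam("wstand"); q=lambda l:np.array(l,float)*3/8+[160,174]
rod=q([(210,254),(455,254),(620,256),(740,257)]); 
sr=q([(764,60),(764,320)]); sl=q([(34,60),(34,320)]);re=q([(300,344),(680,344)])
ub=q([(463,55),(616,55),(616,336),(463,336)]); 
ugn=q([(82,53),(183,53),(183,333)])
def fs(p):
    Rm,t=deckT(*p[:3]); pr=lambda P:proj(np.atleast_2d(P)@Rm.T+t,Ks,Ts)
    e=[]
    e+=list((pr([[.032,y,.006] for y in p[6:10]])-rod)[:,1]*2)
    e+=list((p[6:10]-np.array([-.09,.03,.11,.17]))*.1)
    e+=list((pr([[-.06,.18,.014],[.06,.18,.014]])-sr)[:,0]); e+=list((pr([[-.06,-.18,.014],[.06,-.18,.014]])-sl)[:,0])
    B=box(.065,.035,h)[[0,1,2,3]]+[0,p[3],0]; e+=list((pr(B)-ub).ravel())
    G=box(.065,.023,h)[:3]+[0,p[4],0]; e+=list((pr(G)-ugn).ravel())
    e.append(p[5]*0); return np.array(e)
r=least_squares(fs,[.5223,.2509,.51,.07,-.118,0,-.09,.03,.11,.17]);print("deck",r.x[:5]);print(r.fun)
Rm,t=deckT(*r.x[:3]); print("rear edge top pred",(proj(np.array([[.072,-.05,.02],[.072,.1,.02]])@Rm.T+t,Ks,Ts)-[160,174])*8/3)
np.save("deck.npy",r.x[:5])
E
python3 fit.py
```

```text
wide [ 0.521  -0.3605 -0.4242  0.038 ] 
 [[-0.6065 -0.6771]
 [ 0.5562 -0.163 ]
 [ 0.4454 -0.4517]
 [-0.153  -0.6006]
 [-0.2019  1.5947]]
nar [ 0.5641 -0.1561 -2.075 ] 
 [[ -8.6704  46.2942]
 [  3.9534 -24.494 ]
 [  7.2996 -34.7171]
 [ -5.6878  32.9906]
 [  3.3227 -21.1598]] [[672.9529 119.7126]]
deck [ 0.5199  0.2568  0.5073  0.0657 -0.1223]
[ 0.0001  0.0003 -0.0001 -0.0003 -0.0026 -0.0146  0.0073  0.0163  1.6529
  0.1028 -1.4342 -0.3205  0.6012 -0.038   0.2295  0.1666 -0.9197 -0.1298
  0.0804 -0.3133  0.0368  0.1971 -0.3423  0.3317  0.3054  0.4708  0.    ]
rear edge top pred [[295.5548 340.3873]
 [604.0992 341.3892]]
```

```bash
sed -i 's/\[\[.065,.023,h\],\[.065,-.023,h\],\[-.065,-.023,h\],\[-.065,.023,h\],\[.065,-.023,0\]\]/[[.065,-.023,h],[.065,.023,h],[-.065,.023,h],[-.065,-.023,h],[.065,.023,0]]/; s/e+=list((pr(\[\[.032,y,.006\] for y in p\[6:10\]\])-rod)\[:,1\]\*2)/e+=list((pr([[.032,y,.006] for y in p[6:10]])-rod).ravel()*1.5)/; /p\[6:10\]-np.array/d' fit.py; python3 fit.py
```

```text
wide [ 0.521  -0.3605 -0.4242  0.038 ] 
 [[-0.6065 -0.6771]
 [ 0.5562 -0.163 ]
 [ 0.4454 -0.4517]
 [-0.153  -0.6006]
 [-0.2019  1.5947]]
nar [ 0.5584 -0.1525 -2.1999] 
 [[-0.5925  0.6537]
 [-0.1866 -1.1909]
 [ 0.6434  0.6403]
 [ 0.5688 -0.3464]
 [-0.467   0.2776]] [[676.2646 101.6108]]
deck [ 0.5199  0.2569  0.5061  0.0657 -0.1224]
[ 0.0001 -0.0143 -0.0025  0.5827  0.0006 -0.1402  0.0018 -0.4102  1.7017
  0.0542 -1.385  -0.369   0.6623  0.      0.2794  0.2683 -0.9817 -0.0468
  0.0292 -0.2825  0.0649  0.0745 -0.3006  0.2511  0.235   0.4043  0.    ]
rear edge top pred [[295.4893 340.3124]
 [604.012  341.5992]]
```

```bash
cat > act.py <<'E'
from station import *
from h import *
A=.25; OFF=np.array([0,0,.099])+.019*np.array([-np.sin(A),0,-np.cos(A)])
D=np.load("deck.npy"); Rd,td=deckT(*D[:3])
o_of=lambda C:list(rpy(toolRa(C,1,A)))
def tabpos(x,y,th,z): return list(np.array([x,y,z])+Rz(th)@OFF)
def deckpos(dx,dy,dz,up=0): return list(td+Rd@(np.array([dx,dy,dz])+OFF)+[0,0,up])
def grasp(x,y,th):
    C=Rz(th); move_gripper(.06)
    move_to(tabpos(x,y,th,.05),o_of(C)); move_l(tabpos(x,y,th,0),rate=.1)
    move_gripper(0,60); print("grip",current_grip_width(),"F",np.array(current_contact_force()),"t",current_t())
    move_l(tabpos(x,y,th,.28),rate=.3); print("lift w",current_grip_width(),np.array(current_contact_force()))
def look(n):
    p,o=current_ee_pos(),current_ee_rot(); c=read_camera("wrist"); K,T=wcam(c,p,o); np.savez(n+".npz",K=K,T=T); cv2.imwrite(f"pics/{n}.png",c["frame"])
E
python3 - <<'E'
from act import *
for dy in (-.034,.140):
  for a in [(0,dy,.0,.2),(0,dy,.03,0),(0,dy,0,0)]: print(inverse_kinematics(deckpos(*a),o_of(Rd)) is not None)
print(inverse_kinematics(tabpos(.5585,-.1525,-2.2,.28),o_of(Rz(-2.2))) is not None)
grasp(.5205,-.3603,-.424)
E
```

```text
True
True
True
True
True
True
True
grip 0.011672298920586823 F [0.7502 1.025  4.434 ] t 6.675
lift w 0.011360746810837784 [-0.2018 -0.1044 -5.1854]
```

Run:
```python
from act import *
dy=-.034
move_to(deckpos(0,dy,0,.2),o_of(Rd)); print(current_t())
move_l(deckpos(0,dy,.035),rate=.15); sleep(.3)
print(np.array(current_ee_pos())-deckpos(0,dy,.035),np.array(current_contact_force()),current_t())
look("hold"); c=read_camera("scene"); s=c["frame"]; cv2.imwrite("pics/s2.png",s)
a=cv2.imread("pics/hold.png")[150:310,150:480]; b=s[150:270,120:330]
f=lambda i,w:cv2.resize(i,(w,round(i.shape[0]*w/i.shape[1])),interpolation=cv2.INTER_CUBIC)
cv2.imwrite("pics/h.png",np.vstack([f(a,720),np.zeros((4,720,3),np.uint8),cv2.copyMakeBorder(f(b,420),0,0,0,300,cv2.BORDER_CONSTANT)]))
```

```text
9.8
[0.0002 0.0003 0.0004] [ 0.7471 -0.254  -5.0809] 11.3833
```

View pics/h.png

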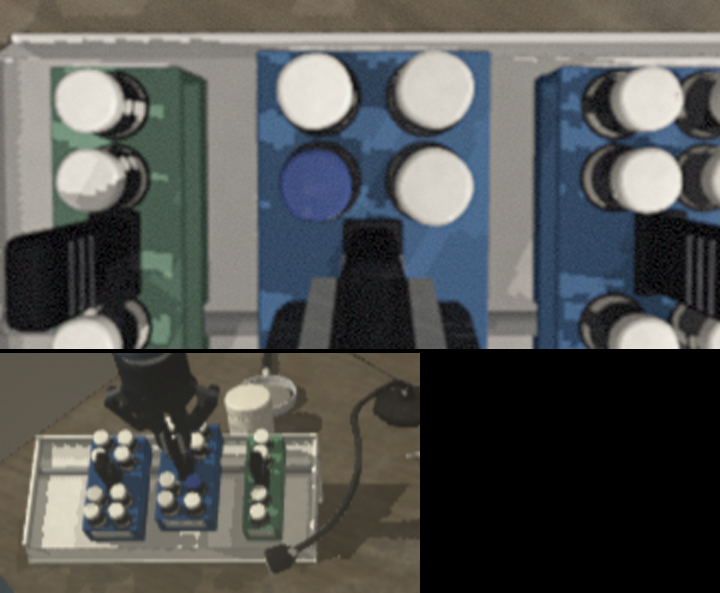

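Held wide is centred between stored green (edge ≈207) and blue (≈535), its front top corners at (258,52) and (488,52). Checking its in-hand offset against prediction.

Run:
```python
from act import *
K,T=cam("hold"); f=720/330
for dx in (0,.002):
  print(dx,(proj(np.array([[-.065+dx,-.034-.035,.073],[-.065+dx,-.034+.035,.073]])@Rd.T+td,K,T)-[150,150])*f)
for nm,y in(("stored green top fl,fr",[-.1224-.023,-.1224+.023]),("blue left",[.0657-.035])): print(nm,(proj(np.array([[-.065,v,.038] for v in y])@Rd.T+td,K,T)-[150,150])*f)
print("rod",(proj(np.array([[.032,-.085,.003]])@Rd.T+td,K,T)-[150,150])*f)
```

```text
0 [[255.9625  55.094 ]
 [488.0394  55.1924]]
0.002 [[255.9974  61.7608]
 [487.9979  61.8598]]
stored green top fl,fr [[ 53.5846  69.3422]
 [185.0302  69.3986]]
blue left [[556.8655  69.5583]]
rod [[245.2141 322.0861]]
```

```bash
cat >> act.py <<'E'
def lower(dx,dy):
    F0=np.array(current_contact_force()); n=Rd[:,2]
    move_l(deckpos(dx,dy,.014),rate=.08); move_l(deckpos(dx,dy,.004),rate=.04)
    for z in np.arange(.003,-.0075,-.001):
        move_l(deckpos(dx,dy,z),rate=.03)
        p=np.array(current_ee_pos()); dz=(Rd.T@(p-td)-OFF)[2]; f=np.array(current_contact_force())-F0
        print(round(z,4),"act",round(dz*1e3,2),"Fdeck",Rd.T@f)
        if n@f>10: break
    print(current_t()); return dz
def release(dx,dy,z):
    move_gripper(.035); move_l(deckpos(dx,dy,z+.06),rate=.1); print("F",np.array(current_contact_force()),"t",current_t())
E
python3 - <<'E'
from act import *
lower(.0006,-.034)
E
```

```text
0.003 act 3.05 Fdeck [-0.0865  0.458  -0.5885]
0.002 act 1.97 Fdeck [ 0.0581  1.9331 -1.4585]
0.001 act 1.0 Fdeck [-0.8868  1.1335  0.2601]
0.0 act 0.28 Fdeck [-2.8916  0.3128  6.7445]
-0.001 act 0.09 Fdeck [-3.2834  2.5361 25.6244]
13.55
```

Run:
```python
from act import *
move_l(deckpos(.0006,-.034,0),rate=.03)
release(.0006,-.034,0)
move_l(deckpos(.0006,-.034,.03,.2),rate=.3)
look("afterw")
x,y,th=.5585,-.1525,-2.2
move_to(tabpos(x,y,th,.20),o_of(Rz(th))); sleep(.2); look("vn"); print(current_t(),np.array(current_ee_pos())-tabpos(x,y,th,.2))
a=cv2.imread("pics/afterw.png")[110:320,150:480]; b=cv2.imread("pics/vn.png")[130:320,200:440]
f=lambda i,w:cv2.resize(i,(w,round(i.shape[0]*w/i.shape[1])),interpolation=cv2.INTER_CUBIC)
cv2.imwrite("pics/h2.png",np.vstack([f(a,420),np.zeros((4,420,3),np.uint8),f(b,420)]))
```

```text
F [-0.2366 -0.1042 -0.791 ] t 14.9
17.3083 [0.0004 0.0012 0.0003]
```

View pics/h2.png

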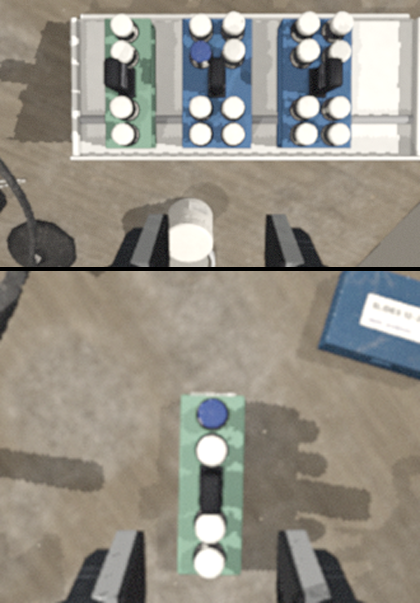

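Wide sits in line with the stored ones. Narrow is upright, front corners ≈(181,395),(243,396), rear ≈(179,573),(241,573). Refine, check and grasp.

Run:
```python
from act import *
K,T=cam("vn"); uv=(np.array([(181,395),(243,396),(241,573),(179,573)],float)-[0,271])/1.75+[200,130]
P=np.array([[-.065,-.023,.038],[-.065,.023,.038],[.065,.023,.038],[.065,-.023,.038]])
x,r=fit2(P,uv,K,T,[.5585,-.1525,-2.2],lambda P,p:pose2(P,*p)); print(x,r.round(2).tolist())
print((proj(pose2([[0,0,.108]],*x),K,T)-[200,130])*1.75+[0,271])
if np.hypot(x[0]-.5585,x[1]+.1525)<.006 and abs(x[2]+2.2)<.06:
    grasp(*x)
    move_to(deckpos(0,.14,0,.2),o_of(Rd)); move_l(deckpos(0,.14,.035),rate=.15); sleep(.3); look("hold2"); print(current_t())
    cv2.imwrite("pics/h3.png",cv2.resize(cv2.imread("pics/hold2.png")[150:310,150:480],None,fx=2.4,fy=2.4,interpolation=cv2.INTER_CUBIC))
    for dy,n in((.14-.023,"l"),(.14+.023,"r")): pass
    K,T=cam("hold2"); f=2.4
    for lab,Q in (("held",[[-.065,.117,.073],[-.065,.163,.073]]),("blue fr",[[-.065,.1007,.038]]),("stop top",[[-.06,.18,.014]]),("rod",[[.032,.17,.006]])): print(lab,((proj(np.array(Q)@Rd.T+td,K,T)-[150,150])*f).tolist())
```

```text
[ 0.5572 -0.1546 -2.2079] [[-0.56, -0.4], [0.53, -0.57], [0.36, 0.69], [-0.34, 0.31]]
[[211.2265 494.7786]]
grip 0.011887512875752095 F [-1.8415  0.7949  6.2966] t 19.4667
lift w 0.01148648211042257 [-0.1621  0.6747 -3.5033]
24.1167
held [[325.19124876978105, 60.88287108788461], [492.9189080908177, 60.90536359366551]]
blue fr [[285.459822320037, 76.62412746981356]]
stop top [[523.7560813316895, 99.5788523210841]]
rod [[491.6363835583152, 356.41104312554137]]
```

View pics/h3.png

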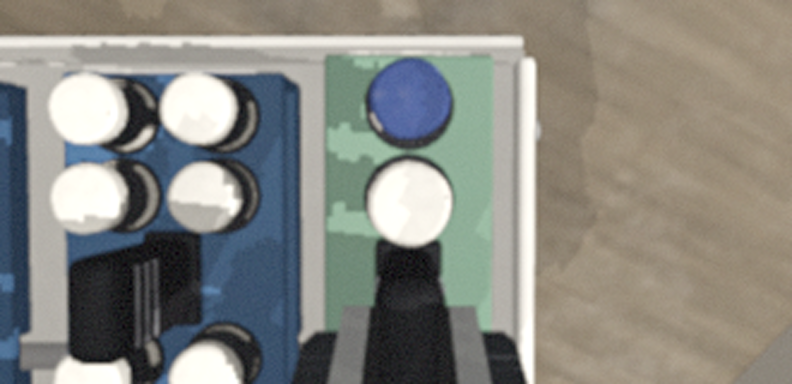

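Run:
```python
from act import *
dz=lower(.0007,.14)
if abs(dz)<.0015:
    move_l(deckpos(.0007,.14,0.0),rate=.03); release(.0007,.14,0); move_l(deckpos(0,.07,.05,.2),rate=.3); sleep(.2); look("fin"); print(current_t())
    s=read_camera("scene")["frame"][150:270,120:330]; a=cv2.imread("pics/fin.png")[110:320,150:480]
    f=lambda i,w:cv2.resize(i,(w,round(i.shape[0]*w/i.shape[1])),interpolation=cv2.INTER_CUBIC)
    cv2.imwrite("pics/h4.png",np.vstack([f(a,480),f(s,480)]))
    K,T=cam("fin");
    for n,x,y,w in(("w",.0,-.034,.035),("n",.0,.14,.023),("sb",0,.0657,.035)): print(n,((proj(np.array([[-.065,y-w,.038],[-.065,y+w,.038],[.065,y+w,.038]])@Rd.T+td,K,T)-[150,110])*480/330).round(1).tolist())
```

```text
0.003 act 3.03 Fdeck [-0.3645  0.9819 -0.2151]
0.002 act 1.99 Fdeck [-0.5243 -0.1514  0.3901]
0.001 act 0.95 Fdeck [-0.7612  0.89    0.3087]
0.0 act 0.25 Fdeck [-1.9696 -0.611   8.4028]
-0.001 act 0.08 Fdeck [-2.3353 -2.0233 26.8839]
26.1833
F [ 0.3261 -0.3294 -0.3929] t 27.5333
28.6083
w [[96.5, 29.7], [173.1, 29.8], [173.5, 172.2]]
n [[300.1, 30.0], [350.6, 30.0], [349.3, 172.5]]
sb [[205.6, 29.9], [282.3, 30.0], [281.7, 172.4]]
```

View pics/h4.png

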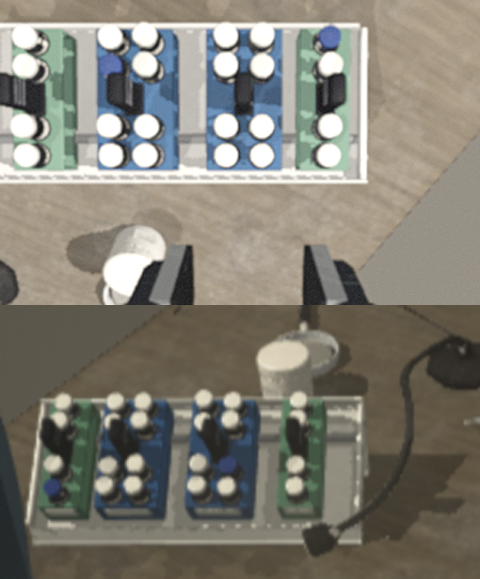

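All four carriers are lined up on the rod with labels to the front. The front edges are at row ≈29–30, as predicted, and the gripper is clear.

```bash
python3 -c "
from station import *
sleep(.5); print(current_contact_force(), current_t()); finish_job()"
```

```text
[ 0.27313847 -0.21806042  0.40562078] 29.1583
the job is handed in; nothing more can be done
```

Both carriers are on the stand and the job is handed in at 29 s of the 67 s allowed. The wide blue one is at about deck y = -34 mm, between the two stored carriers. The narrow green one is at about y = +140 mm, between the stored blue carrier and the end stop.

- **Seating:** each carrier met the deck at about 0.3 mm above its nominal height, so the groove is over the rod rather than the carrier resting on top of it. The seating force was about 26 N at most.
- **Final pictures:** the wrist and scene views show all four carriers in line with labels to the front. Front edges matched the predicted rows to about a pixel, roughly 1 mm.
- **Gripper:** it was withdrawn, and the tool force was about 0.5 N, which is sensor residue.
- **Disagreements:** my first stand estimate from the scene camera was 6 mm off along the rod from the wrist view, so I used the wrist view. The wide carrier's grip and body readings differed by about 2 mm. Just before lowering, I measured each carrier's offset in the gripper and shifted it by 0.6 to 0.7 mm.
- **Not measured:** I did not measure how far the stored carriers or bystanders may have moved. The stored ones appear unmoved in the pictures. Of the bystanders, only the jar is in the final pictures, and I did not compare its position with the start.

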